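Free the seized stopper of a reagent bottle

TASK

The flat-tab glass stopper has seized in the neck of the amber bottle: pulled straight up, it brings the bottle with it. Grip the tab and twist it well to one side and back again (some 20 degrees or more), back and forth, while pulling up gently, until it slips out, keeping the bottle down in its holder all the while; then set the stopper down inside the white rectangular tray without dropping it.

Things in the scene. Friction and masses are not known exactly. Their poses are not given: they have to be found in the camera images.
- stopper: Frosted glass stopper, 60 g, upright in the neck of the amber bottle. Origin: centre of the plug's underside, z up. Plug 20 mm diameter, z 0 to 30 mm; round collar 34 mm diameter, z 30 to 36, resting on the bottle's mouth; flat upright tab to grip, z 36 to 72, 34 mm wide along x, 12 mm thick along y. The like bottle beside it has a ball-knob stopper: not that one.
- holder: Fixed square aluminium holder, 104 mm square, 40 mm high; in its well stands the amber bottle (70 mm square, cannot turn) with the flat-tab stopper. Origin: centre of the underside, z up. Bottle's mouth 142 mm above it, 38 mm outside diameter. At the start the stopper's x axis lies along this x axis, its origin 112 mm above this one.
- bottle (a joint): How far the bottle has risen in its holder (m), 0 when down; only its weight (0.75 kg) holds it, so a straight pull lifts it: the seized stopper needs over 20 N. Twisting takes 0.2 to 0.3 N m; while turning, the stopper slides out under a light pull, 1 to 2 mm per 20 degrees, either way. Loose after about 9 mm, out of the neck after 30 mm.
- tray: White rectangular tray, fixed to the bench, 160 mm (x) by 120 mm (y) outside, 16 mm high, walls and floor 4 mm thick. Origin: centre of its underside; z up. It lies at one end of the work area, a round glass dish at the other.
There are look-alikes about, which are no part of the job. Leave any blue, pink or turquoise look-alike of the holder alone.

How it is judged:
By the outcome, as a careful person would: the job done as asked, in the order asked, and still so for the second after the job is handed in, with the robot touching nothing.
It also fails if it takes over 58 s, if anything falls off the work surface, if the arm or the gripper's body presses on something with over 40 N, if the wrist force passes 120 N, or if a joint passes its speed limit or range.

ROBOT

A 6-joint arm with a two-finger parallel gripper is mounted at the origin on the work surface. World frame = base frame: x ahead of the robot, y to its left, z up, the work surface at z = 0. Lengths are in mm, angles in rad, forces in N, time in s.
With the tool pointing down it reaches from about 350 to 975 mm from the base axis. Payload 7.1 kg.
Tool frame: the origin (TCP) lies at the very end of the fingers, on their centre line; the grasp point (between the pads) lies 19 mm behind it (ctrl.pinch_z is the z of the grasp point in the tool frame, in mm); z points along the fingers, y is the direction in which the jaws open and shut (so a half turn about z gives the same grasp; the last joint's range is limited). The gripper opens to 88 mm and grips with 3 to 60 N. Pads are 20 mm wide; open, the fingers measure 115 mm over their backs; the gripper's body (75 mm by 178 mm) begins 61 mm behind the grasp point.
Start: joints at [-0.019, 0.423, 1.63, -0, 1.089, -0.019], TCP at [624.984, 0.026, 222.675] pointing down, gripper open.
Joint ranges: [-3, 3], [-0.9, 2.11], [0.09, 2.58], [-1.31, 4.45], [0.11, 2.69], [-2.54, 2.54]. Speed limits (rad/s): [2.39, 2.39, 3.01, 3.14, 3.14, 3.14].

INTERFACE

Orientations are given as a rotation vector (axis times angle).
In Python, from workcell import get_obs, optics, ctrl gives the robot as it stands.
- The arm moves only by the shell command python3 -m jog 'ROWS'. ROWS is a JSON object of lists of equal length, an entry for each row: "delta_rot": the turn, a rotation vector about the tool's x, y, z in rad, a list of three; "translation": the shift along the tool's x, y, z in mm, a list of three; "hand": the opening, from -1 (shut) to 1 (fully open). In form: {"delta_rot": [[rx, ry, rz], ...], "translation": [[x, y, z], ...], "hand": [hand, ...]}. A call has 1 to 5 rows; each row is the pose to reach, as a shift and turn from the pose commanded when the call began, along the tool's axes at that moment; what a row does not reach only later rows make up. A row lasts 1/10 s, in which the tool goes at most 50 mm and 8.59 degrees, less where a joint would pass 70% of its speed; a pose out of reach is approached as far as the arm can. A call with a gripper value outside its range is refused whole. The fingers move at their own pace and stop on an object; the grip force is fixed at half the most. Time passes only in rows, so rows that repeat a pose let the fingers close. It gives the time, the measured TCP pose, the force and the opening at its end, in the units of the state.
- get_obs(): the state, without advancing time (a new reading comes with each control period).
- optics.get_image(name): name is "scene" or "side" or "wrist"; returns the picture (400x640x3 uint8, red, green, blue); there is no depth.
- optics.calibration(name): a dict with "intrinsics" (3x3 intrinsics, pixels), "cam_to_world" (4x4, takes a point from camera to world coordinates). Camera axes: x right, y up, looking along -z (the intrinsics and any distortion apply to the point x, -y, -z); pixel columns grow to the right and rows downward; lengths in mm; the calibration is good to about 2 mm. A picture is of the moment at which its call begins: read the wrist's pose just before it. calibration takes no time and is no camera call; for the wrist camera it gives the pose at the moment of the call.
- ctrl.close_job(): hands the job in, once; it reports no verdict.
The state is a dict: "t": time; "qpos": joint angles; "qvel": joint speeds; "joint_torque": joint torques, N m; "ee_pos": TCP position; "orientation": TCP orientation; "ft_force": force on the tool from outside, world axes, zero at the start; "moment": the same for the moment, N m; "width": finger opening in mm.
Only numpy, scipy, OpenCV 4.12 (cv2) and the standard library are available. Lean on these libraries where they do the work, as an engineer would, in place of code of your own. Each camera call takes 0.05 s, during which the arm holds its last target. There are 200 camera calls.

## Working session

There is one attempt and no reset: what is moved stays moved. The work goes in short steps, Python scripts to look and compute and a shell command to move; the robot and the scene stay as the last step left them, time stands still between calls to the robot, and variables do not carry over. Pictures are saved under pics/ and viewed, about 8 in all and at most 12, crops included, and the job is handed in when it is done.

```bash
mkdir -p pics; ls; python3 - <<'E'
from workcell import get_obs, optics, ctrl
import cv2,numpy as np
for n in ("scene","side","wrist"):
    im=optics.get_image(n); cv2.imwrite(f"pics/{n}0.png",im[:,:,::-1]); c=optics.calibration(n)
    print(n,np.round(c["intrinsics"],1).tolist(),np.round(c["cam_to_world"],3).tolist(),[k for k in c])
o=get_obs();print(o, ctrl.pinch_z)
E
```

```text
pics
scene [[468.2, 0.0, 326.9], [0.0, 468.2, 193.9], [0.0, 0.0, 1.0]] [[-0.754, -0.349, 0.557, 1092.852], [0.657, -0.429, 0.62, 851.952], [0.023, 0.833, 0.553, 768.293], [0.0, 0.0, 0.0, 1.0]] ['intrinsics', 'cam_to_world']
side [[490.2, 0.0, 325.0], [0.0, 490.2, 194.7], [0.0, 0.0, 1.0]] [[-0.765, 0.419, -0.49, -217.274], [-0.645, -0.487, 0.59, 850.161], [0.009, 0.766, 0.642, 919.368], [0.0, 0.0, 0.0, 1.0]] ['intrinsics', 'cam_to_world']
wrist [[277.4, 0.0, 316.3], [0.0, 277.4, 199.9], [0.0, 0.0, 1.0]] [[1.0, -0.001, 0.001, 623.71], [0.0, 0.966, 0.26, 71.379], [-0.001, -0.26, 0.966, 382.605], [0.0, 0.0, 0.0, 1.0]] ['intrinsics', 'cam_to_world']
{'t': 0.15, 'qpos': array([-1.90230075e-02,  4.23665469e-01,  1.63048326e+00, -2.23133918e-05,
        1.08859585e+00, -1.89932730e-02]), 'qvel': array([ 0.00148953, -0.00187786, -0.00231457,  0.00253237,  0.00089794,
       -0.00049465]), 'joint_torque': array([ 9.52650989e-04, -5.44981134e+01, -2.73919362e+01,  6.45430083e-02,
        2.04369903e-02, -3.19723256e-05]), 'ee_pos': array([6.24582200e+02, 1.31656832e-02, 2.22092418e+02]), 'orientation': array([-2.22088569e+00, -2.22084266e+00,  1.27695218e-03]), 'ft_force': array([-0.15407729, -0.08775605,  0.15279931]), 'moment': array([ 0.02899899,  0.04179785, -0.00637751]), 'width': 87.73909636348485} -18.700000000000003
```

View pics/scene0.png

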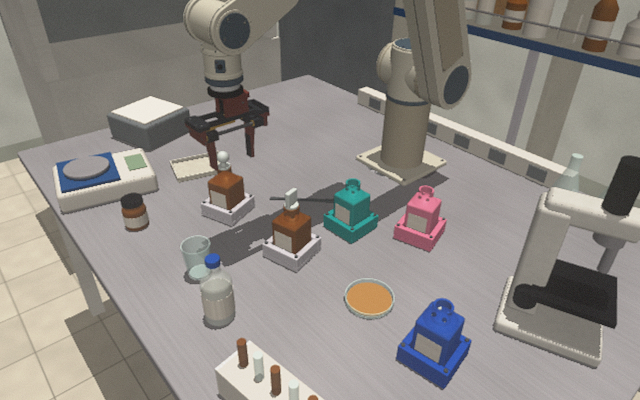

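View pics/side0.png

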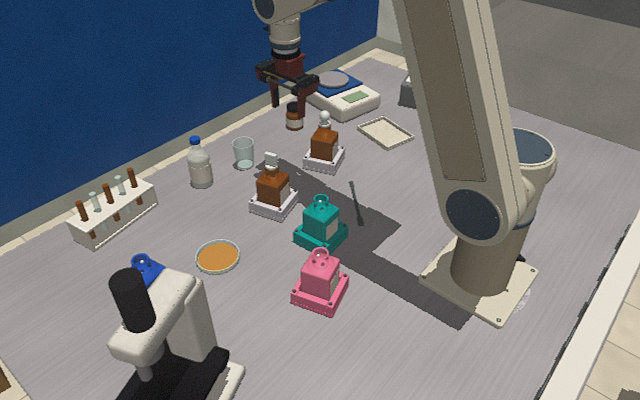

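The scene shows the flat-tab bottle at scene (291,235) and side (273,190). The tray is at scene (193,167) and side (385,133).

```bash
python3 - <<'E'
import cv2,numpy as np
s=cv2.imread("pics/scene0.png");d=cv2.imread("pics/side0.png")
def crop(im,x,y,w,h,k): 
    o=cv2.resize(im[y:y+h,x:x+w],None,fx=k,fy=k,interpolation=cv2.INTER_CUBIC)
    for i in range(0,w,10): cv2.putText(o,str(x+i),(i*k,8),0,.3,(0,255,0),1); cv2.line(o,(i*k,10),(i*k,14),(0,255,0),1)
    for i in range(10,h,10): cv2.putText(o,str(y+i),(0,i*k+3),0,.3,(0,255,0),1); cv2.line(o,(20,i*k),(25,i*k),(0,255,0),1)
    return o
a=crop(s,260,182,65,90,6);b=crop(d,243,142,65,90,6)
cv2.imwrite("pics/c1.png",np.hstack([a,b]))
a=crop(s,160,145,66,45,6);b=crop(d,352,110,66,45,6)
cv2.imwrite("pics/c2.png",np.hstack([a,b]))
E
```

```text
(no output)
```

View pics/c1.png

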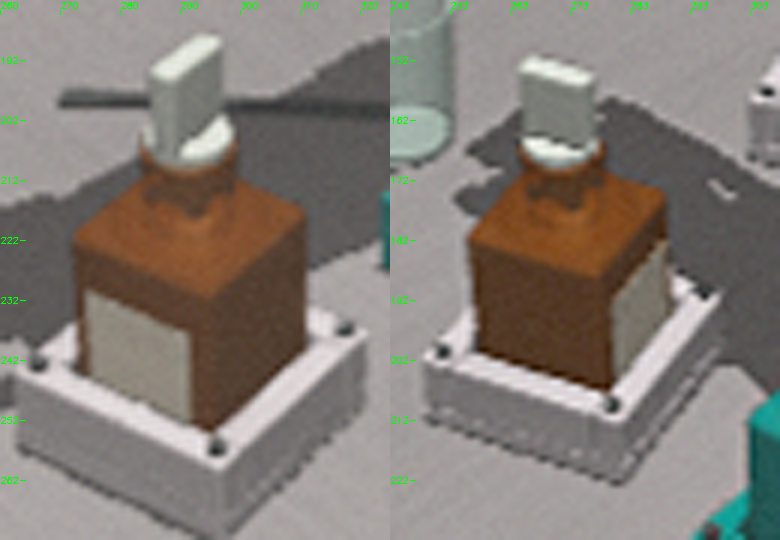

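View pics/c2.png

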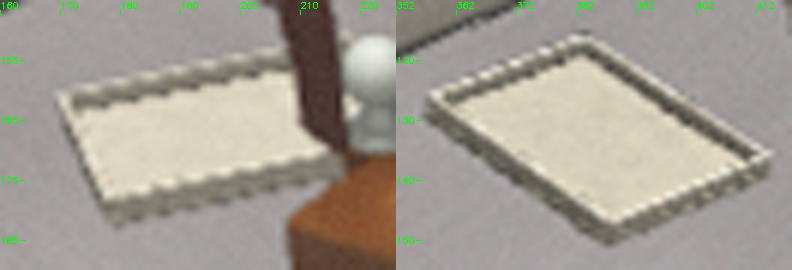

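View pics/wrist0.png

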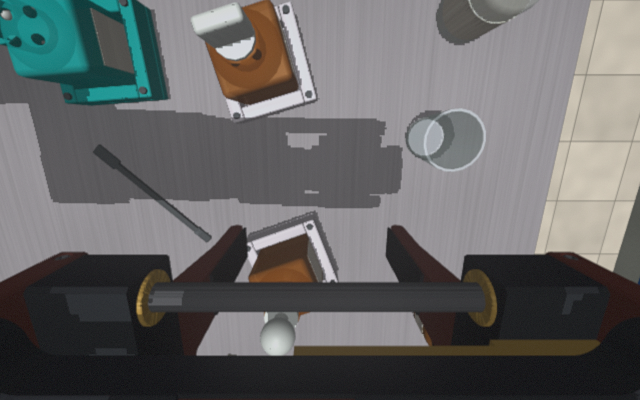

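Holder rim corners (z=40), tab top centre (z=184) and tray corners (z=16) can be read from the crops. I'll fit the poses next.

```bash
cat >h.py <<'E'
import numpy as np
from workcell import optics
from scipy.optimize import least_squares
C={n:optics.calibration(n) for n in("scene","side")}
W0=dict(intrinsics=np.array([[277.4,0,316.3],[0,277.4,199.9],[0,0,1]]),cam_to_world=np.array([[1,-.001,.001,623.71],[0,.966,.26,71.379],[-.001,-.26,.966,382.605],[0,0,0,1]]))
C["w0"]=W0
def proj(n,p):
    c=C[n];T=np.array(c["cam_to_world"]);q=(np.atleast_2d(p)-T[:3,3])@T[:3,:3]
    q=q*[1,-1,-1];u=q@np.array(c["intrinsics"]).T;return u[:,:2]/u[:,2:]
def ray(n,uv,z):
    c=C[n];T=np.array(c["cam_to_world"]);d=np.linalg.solve(c["intrinsics"],[*uv,1])*[1,-1,-1];d=T[:3,:3]@d
    return (T[:3,3]+d*(z-T[2,3])/d[2])
E
python3 - <<'E'
from h import *
print("tab top", *[ray(n,uv,184).round(1) for n,uv in(("scene",(291.2,191.8)),("side",(271.5,154)),("w0",(219,18)))])
for n,pts in dict(scene=[(262.5,244),(297,260),(321.3,237.5)],side=[(248.8,202.3),(281,212),(298,191.2)],w0=[(238,121),(318,101),(288,0)]).items():
    P=[ray(n,p,40) for p in pts];print(n,"rim",np.round(P,1).tolist(),"ctr",((P[0]+P[2])/2).round(1),"ang",[round(np.degrees(np.arctan2(*(b-a)[1::-1])),1) for a,b in zip(P,P[1:])])
# tab width edges
print("tab dir", [ (lambda d:round(np.degrees(np.arctan2(d[1],d[0])),1))(ray(n,b,184)-ray(n,a,184)) for n,a,b in (("scene",(288.3,195.8),(297,189)),("side",(266.3,151.7),(277.5,154)),("w0",(196,27),(243,10)))])
P=[ray("side",p,16) for p in [(356.8,126.7),(384,116.2),(414.7,136.3),(387.7,147)]];print("tray",np.round(P,1).tolist(),np.mean(P,0).round(1))
print("tray scene",[ray("scene",p,16).round(1) for p in [(170,161.2),(178,179.5)]])
for a,b in zip(P,P[1:]): print(np.linalg.norm(b-a).round(1),np.degrees(np.arctan2(*(b-a)[1::-1])).round(1))
E
```

```text
tab top [562.  139.6 184. ] [554.3 139.7 184. ] [562.1 136.7 184. ]
scene rim [[623.8, 102.2, 40.0], [595.3, 200.5, 40.0], [498.3, 173.5, 40.0]] ctr [561.1 137.9  40. ] ang [np.float64(106.2), np.float64(-164.4)]
side rim [[590.6, 203.4, 40.0], [496.2, 174.6, 40.0], [520.9, 80.4, 40.0]] ctr [555.7 141.9  40. ] ang [np.float64(-163.0), np.float64(-75.3)]
w0 rim [[530.3, 76.2, 40.0], [625.3, 98.7, 40.0], [592.9, 200.9, 40.0]] ctr [561.6 138.6  40. ] ang [np.float64(13.3), np.float64(107.6)]
tab dir [np.float64(-163.2), np.float64(-158.3), np.float64(17.2)]
tray [[623.7, -329.7, 16.0], [592.9, -448.7, 16.0], [440.3, -409.2, 16.0], [472.9, -297.4, 16.0]] [ 532.5 -371.2   16. ]
tray scene [array([ 601.2, -450.5,   16. ]), array([ 631.8, -332.8,   16. ])]
122.9 -104.5
157.6 165.5
116.5 73.8
```

The bottle is at about (559.5, 139) with yaw about 16°. The tray is at about (535, -371) with yaw about -15°. In the start tool frame, tool x is world y and tool y is world x. I'll move above the tab and turn the jaws by +74°.

```bash
python3 -m jog '{"delta_rot": [[0,0,0.13],[0,0,0.26],[0,0,0.39],[0,0,0.52],[0,0,0.65]], "translation": [[28,-13,0],[56,-26,0],[84,-39,0],[112,-52,0],[139,-65,0]], "hand": [1,1,1,0.3,0.3]}'; python3 -m jog '{"delta_rot": [[0,0,0.13],[0,0,0.26],[0,0,0.39],[0,0,0.52],[0,0,0.64]], "translation": [[0,0,0],[0,0,0],[0,0,0],[0,0,0],[0,0,0]], "hand": [0.3,0.3,0.3,0.3,0.3]}'
python3 - <<'E'
from workcell import get_obs, optics
import cv2,numpy as np
from scipy.spatial.transform import Rotation as R
o=get_obs();print(o["ee_pos"],o["qpos"],R.from_rotvec(o["orientation"]).as_matrix().round(3).tolist(),o["ft_force"],o["width"])
print(optics.calibration("wrist"))
a=optics.get_image("wrist")[:,:,::-1]
s=optics.get_image("scene")[:,:,::-1];s=s[120:280,220:380];d=optics.get_image("side")[:,:,::-1][90:250,190:350]
cv2.imwrite("pics/w1.png",np.vstack([a[150:400],np.hstack([cv2.resize(s,(320,320)),cv2.resize(d,(320,320))])]))
E
```

```text
t: 0.65
ee_pos: [559.2, 140.0, 222.5]
orientation: [-2.818, -1.388, 0.001]
ft_force: [-0.5, -0.3, 1.0]
width: 75.6
t: 1.15
ee_pos: [559.8, 139.0, 222.4]
orientation: [3.112, 0.432, -0.001]
ft_force: [-0.8, 0.1, -1.0]
width: 57.1
[559.75919093 139.04060247 222.42761743] [ 2.22850831e-01  3.53391548e-01  1.73855138e+00 -3.92347106e-05
  1.05021727e+00  1.51792968e+00] [[0.962, 0.272, -0.001], [0.272, -0.962, -0.0], [-0.001, 0.0, -1.0]] [-0.84227042  0.05227636 -0.96789766] 57.097857902204325
{'intrinsics': array([[277.40515966,   0.        , 316.25103318],
       [  0.        , 277.40515966, 199.88466193],
       [  0.        ,   0.        ,   1.        ]]), 'cam_to_world': array([[ 2.72518726e-01,  9.28935138e-01,  2.50625324e-01,
         6.26905690e+02],
       [-9.62150366e-01,  2.62984592e-01,  7.14547252e-02,
         1.58893314e+02],
       [ 4.66206389e-04, -2.60611998e-01,  9.65443509e-01,
         3.82897199e+02],
       [ 0.00000000e+00,  0.00000000e+00,  0.00000000e+00,
         1.00000000e+00]])}
```

View pics/w1.png

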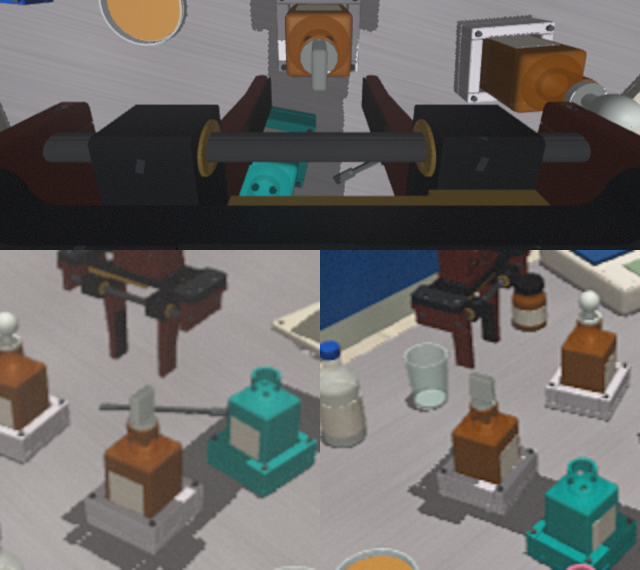

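```bash
python3 - <<'E'
from h import *
C["w1"]=optics.calibration("wrist")
c,s=np.cos(np.radians(16)),np.sin(np.radians(16))
for z in(184,148):
  print(z,[proj("w1",[559.5+c*a-s*b,139+s*a+c*b,z]).round(1)[0].tolist() for a in(-17,17) for b in(-6,6)])
print(proj("w1",[[559.7,139,222.4],[559.5,139,142]]).round(1), [ray("w1",p,184).round(1) for p in((312,239),(325,239),(318.5,239))])
import cv2
im=cv2.imread("pics/w1.png")[20:110,270:370];cv2.imwrite("pics/c3.png",cv2.resize(im,None,fx=6,fy=6,interpolation=cv2.INTER_CUBIC))
E
```

```text
184 [[324.7, 241.8], [309.2, 241.8], [325.3, 199.4], [309.1, 199.4]]
148 [[323.5, 225.6], [310.2, 225.5], [323.9, 188.7], [310.1, 188.6]]
[[317.3 241.3]
 [316.9 205.5]] [array([544.3, 138.6, 184. ]), array([547.2, 129. , 184. ]), array([545.7, 133.8, 184. ])]
```

View pics/c3.png

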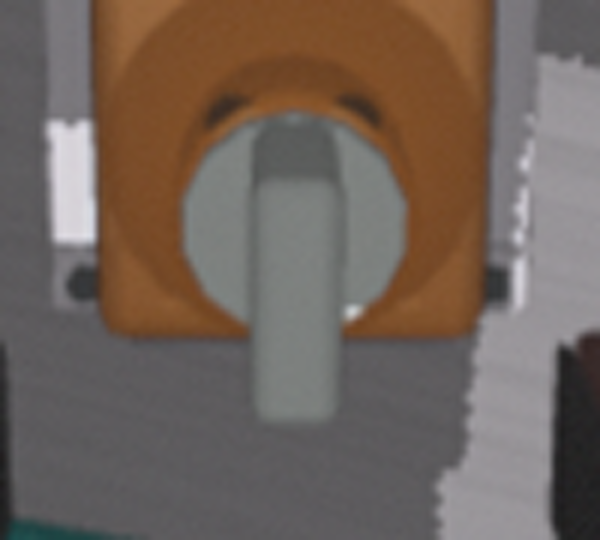

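The tab is centred about 1.5 mm toward +tool y and its yaw is right. I'll descend and close.

```bash
python3 -m jog '{"delta_rot": [[0,0,0],[0,0,0],[0,0,0],[0,0,0],[0,0,0]], "translation": [[0,1.5,25],[0,1.5,45],[0,1.5,60],[0,1.5,69],[0,1.5,69]], "hand": [0.3,0.3,0.3,0.3,0.3]}'; python3 -m jog '{"delta_rot": [[0,0,0],[0,0,0],[0,0,0],[0,0,0],[0,0,0]], "translation": [[0,0,0],[0,0,0],[0,0,0],[0,0,0],[0,0,0]], "hand": [-0.3,-1,-1,-1,-1]}';python3 -m jog '{"delta_rot": [[0,0,0],[0,0,0],[0,0,0]], "translation": [[0,0,0],[0,0,0],[0,0,0]], "hand": [-1,-1,-1]}'; python3 -c "
from workcell import get_obs
print(get_obs()['moment'],get_obs()['qpos'])"
```

```text
t: 1.8
ee_pos: [559.7, 137.4, 152.5]
orientation: [3.11, 0.441, -0.004]
ft_force: [-0.3, 0.1, 0.1]
width: 57.4
t: 2.3
ee_pos: [560.6, 137.6, 154.0]
orientation: [-3.111, -0.44, -0.001]
ft_force: [-0.8, 0.5, 0.1]
width: 21.0
t: 2.6
ee_pos: [560.6, 137.5, 153.9]
orientation: [3.11, 0.44, 0.0]
ft_force: [-0.9, -1.2, 2.1]
width: 12.1
[-0.14294495  0.13398703  0.16451684] [ 2.19996623e-01  4.41798572e-01  1.78717795e+00 -2.99091709e-04
  9.12316247e-01  1.50997157e+00]
```

Gripped at 12.1 mm. First twist, with a slight lift.

```bash
python3 -m jog '{"delta_rot": [[0,0,0.11],[0,0,0.22],[0,0,0.33],[0,0,0.44],[0,0,0.44]], "translation": [[0,0,-0.3],[0,0,-0.6],[0,0,-1],[0,0,-1.3],[0,0,-1.5]], "hand": [-1,-1,-1,-1,-1]}';  python3 -c "
from workcell import get_obs
print(get_obs()['moment'],get_obs()['qpos'])"
```

```text
t: 3.1
ee_pos: [560.2, 137.4, 154.4]
orientation: [3.131, -0.252, -0.001]
ft_force: [1.4, -0.3, -7.9]
width: 11.9
[ 0.0917363  -0.42467468 -0.12289708] [ 2.19974480e-01  4.40889863e-01  1.78710314e+00 -1.24311396e-05
  9.14246429e-01  1.95133120e+00]
```

```bash
python3 -m jog '{"delta_rot": [[0,0,-0.13],[0,0,-0.26],[0,0,-0.39],[0,0,-0.52],[0,0,-0.65]], "translation": [[0,0,0],[0,0,-0.2],[0,0,-0.5],[0,0,-0.8],[0,0,-1.2]], "hand": [-1,-1,-1,-1,-1]}';  python3 -m jog '{"delta_rot": [[0,0,-0.13],[0,0,-0.24],[0,0,-0.24]], "translation": [[0,0,-0.3],[0,0,-0.5],[0,0,-0.5]], "hand": [-1,-1,-1]}'
```

```text
t: 3.6
ee_pos: [560.2, 137.6, 155.7]
orientation: [-3.044, -0.775, 0.001]
ft_force: [2.1, -0.4, -8.0]
width: 11.8
t: 3.9
ee_pos: [560.0, 137.4, 156.3]
orientation: [2.932, 1.128, -0.002]
ft_force: [0.9, -2.8, -5.5]
width: 12.0
```

Force nearly equals the bottle's weight, so I'll twist back without lifting further to see whether it relaxes.

```bash
python3 -m jog '{"delta_rot": [[0,0,0.13],[0,0,0.26],[0,0,0.39]], "translation": [[0,0,0],[0,0,0],[0,0,0]], "hand": [-1,-1,-1]}';  python3 -m jog '{"delta_rot": [[0,0,0.13],[0,0,0.26],[0,0,0.39],[0,0,0.49],[0,0,0.49]], "translation": [[0,0,0],[0,0,0],[0,0,-0.3],[0,0,-0.6],[0,0,-0.8]], "hand": [-1,-1,-1,-1,-1]}'; python3 - <<'E'
from workcell import get_obs
for _ in range(3): print(get_obs()["ft_force"],get_obs()["ee_pos"],get_obs()["qpos"][5])
E
```

```text
t: 4.2
ee_pos: [560.3, 137.4, 156.8]
orientation: [3.097, 0.523, -0.001]
ft_force: [1.0, -0.8, -2.5]
width: 11.7
t: 4.7
ee_pos: [560.2, 137.4, 157.3]
orientation: [3.132, -0.237, -0.001]
ft_force: [2.3, -1.8, -6.7]
width: 11.8
[ 2.29174491 -1.79495414 -6.73705559] [560.1559362  137.43143803 157.31828122] 1.942154556222514
[ 2.29174491 -1.79495414 -6.73705559] [560.1559362  137.43143803 157.31828122] 1.942154556222514
[ 2.29174491 -1.79495414 -6.73705559] [560.1559362  137.43143803 157.31828122] 1.942154556222514
```

The force drops as it turns, so the stopper is sliding. I'll continue with about 2 mm lift per full sweep.

```bash
python3 -m jog '{"delta_rot": [[0,0,-0.13],[0,0,-0.26],[0,0,-0.39],[0,0,-0.52],[0,0,-0.65]], "translation": [[0,0,0],[0,0,0],[0,0,-0.3],[0,0,-0.7],[0,0,-1.1]], "hand": [-1,-1,-1,-1,-1]}';  python3 -m jog '{"delta_rot": [[0,0,-0.13],[0,0,-0.24],[0,0,-0.24]], "translation": [[0,0,-0.3],[0,0,-0.5],[0,0,-0.5]], "hand": [-1,-1,-1]}'; python3 -m jog '{"delta_rot": [[0,0,0.13],[0,0,0.26],[0,0,0.39]], "translation": [[0,0,0],[0,0,-0.3],[0,0,-0.7]], "hand": [-1,-1,-1]}';  python3 -m jog '{"delta_rot": [[0,0,0.13],[0,0,0.26],[0,0,0.39],[0,0,0.49],[0,0,0.49]], "translation": [[0,0,-0.3],[0,0,-0.6],[0,0,-0.9],[0,0,-1.1],[0,0,-1.1]], "hand": [-1,-1,-1,-1,-1]}'
```

```text
t: 5.2
ee_pos: [560.3, 137.6, 158.4]
orientation: [-3.041, -0.789, 0.001]
ft_force: [1.3, -0.1, -7.8]
width: 11.3
t: 5.5
ee_pos: [560.1, 137.5, 159.1]
orientation: [2.927, 1.142, -0.001]
ft_force: [0.8, -0.9, -3.3]
width: 11.8
t: 5.8
ee_pos: [560.1, 137.3, 159.6]
orientation: [3.095, 0.538, -0.001]
ft_force: [1.4, -1.6, -6.9]
width: 11.4
t: 6.3
ee_pos: [560.3, 137.5, 160.9]
orientation: [3.134, -0.223, -0.001]
ft_force: [0.8, -1.1, -6.1]
width: 11.9
```

```bash
python3 - <<'E'
from workcell import optics
import cv2,numpy as np
s=optics.get_image("scene")[180:275,255:330,::-1];d=optics.get_image("side")[140:235,238:313,::-1]
cv2.imwrite("pics/p2.png",cv2.resize(np.hstack([s,d]),None,fx=5,fy=5,interpolation=cv2.INTER_CUBIC))
E
```

```text
(no output)
```

View pics/p2.png

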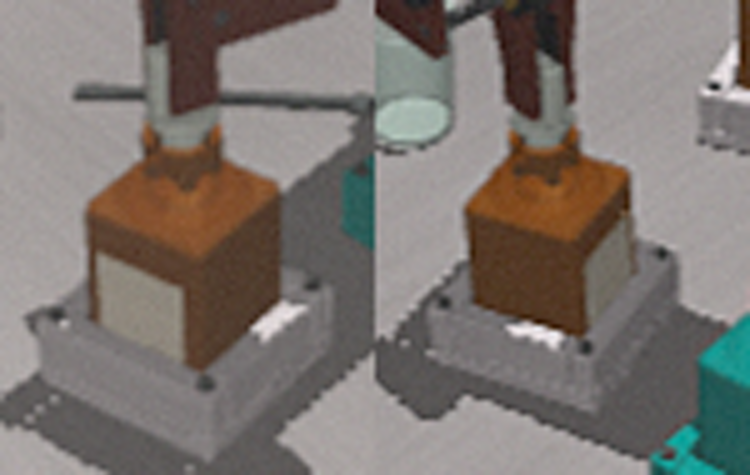

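The bottle's front top corner is unchanged (scene (294.6,231.4), side (277.4,188.4)), so the bottle is down, and the collar is clear of the mouth. I'll continue with two more sweeps.

```bash
python3 -m jog '{"delta_rot": [[0,0,-0.13],[0,0,-0.26],[0,0,-0.39],[0,0,-0.52],[0,0,-0.65]], "translation": [[0,0,0],[0,0,0],[0,0,-0.3],[0,0,-0.7],[0,0,-1.1]], "hand": [-1,-1,-1,-1,-1]}';  python3 -m jog '{"delta_rot": [[0,0,-0.13],[0,0,-0.24],[0,0,-0.24]], "translation": [[0,0,-0.3],[0,0,-0.5],[0,0,-0.5]], "hand": [-1,-1,-1]}'; python3 -m jog '{"delta_rot": [[0,0,0.13],[0,0,0.26],[0,0,0.39]], "translation": [[0,0,0],[0,0,-0.3],[0,0,-0.7]], "hand": [-1,-1,-1]}';  python3 -m jog '{"delta_rot": [[0,0,0.13],[0,0,0.26],[0,0,0.39],[0,0,0.49],[0,0,0.49]], "translation": [[0,0,-0.3],[0,0,-0.6],[0,0,-0.9],[0,0,-1.1],[0,0,-1.1]], "hand": [-1,-1,-1,-1,-1]}'
```

```text
t: 6.9
ee_pos: [560.4, 137.7, 162.2]
orientation: [-3.037, -0.804, -0.0]
ft_force: [0.6, -0.6, -4.3]
width: 11.9
t: 7.2
ee_pos: [560.6, 137.6, 163.6]
orientation: [2.921, 1.156, 0.001]
ft_force: [-1.8, -1.6, 4.8]
width: 11.9
t: 7.5
ee_pos: [560.6, 137.7, 164.1]
orientation: [-3.093, -0.552, -0.001]
ft_force: [-1.4, -0.9, 2.0]
width: 12.1
t: 8.0
ee_pos: [560.6, 137.8, 164.9]
orientation: [-3.134, 0.207, -0.001]
ft_force: [0.2, -0.7, 0.1]
width: 11.9
```

Loose (force about 0). Lift slowly, straight up.

```bash
python3 -m jog '{"delta_rot": [[0,0,0],[0,0,0],[0,0,0],[0,0,0],[0,0,0]], "translation": [[0,0,-1],[0,0,-2],[0,0,-3],[0,0,-4],[0,0,-5]], "hand": [-1,-1,-1,-1,-1]}';  python3 -m jog '{"delta_rot": [[0,0,0],[0,0,0],[0,0,0],[0,0,0],[0,0,0]], "translation": [[0,0,-2],[0,0,-5],[0,0,-8],[0,0,-11],[0,0,-14]], "hand": [-1,-1,-1,-1,-1]}';  python3 -m jog '{"delta_rot": [[0,0,0],[0,0,0],[0,0,0],[0,0,0],[0,0,0]], "translation": [[0,0,-4],[0,0,-10],[0,0,-20],[0,0,-35],[0,0,-55]], "hand": [-1,-1,-1,-1,-1]}';python3 -m jog '{"delta_rot": [[0,0,0],[0,0,0],[0,0,0],[0,0,0],[0,0,0]], "translation": [[0,0,-20],[0,0,-40],[0,0,-55],[0,0,-60],[0,0,-60]], "hand": [-1,-1,-1,-1,-1]}'
python3 - <<'E'
from workcell import optics,get_obs
from scipy.spatial.transform import Rotation as R
import cv2,numpy as np
s=optics.get_image("scene")[80:275,205:355,::-1];d=optics.get_image("side")[40:235,200:350,::-1]
cv2.imwrite("pics/p3.png",cv2.resize(np.hstack([s,d]),None,fx=2.6,fy=2.6,interpolation=cv2.INTER_CUBIC))
o=get_obs();M=R.from_rotvec(o["orientation"]).as_matrix();print(o["qpos"],M.round(3).tolist())
print("shift",(M.T@(np.array([535,-371,0])-[*o["ee_pos"][:2],0])).round(1))
E
```

```text
t: 8.5
ee_pos: [560.4, 137.6, 169.6]
orientation: [-3.135, 0.202, -0.0]
ft_force: [0.7, 0.1, -0.6]
width: 11.8
t: 9.0
ee_pos: [560.4, 137.6, 183.8]
orientation: [-3.135, 0.203, -0.0]
ft_force: [0.2, 0.9, -0.1]
width: 11.8
t: 9.5
ee_pos: [560.0, 137.5, 239.0]
orientation: [3.135, -0.203, -0.002]
ft_force: [0.6, -0.1, -1.8]
width: 12.2
t: 10.0
ee_pos: [560.8, 137.7, 299.6]
orientation: [-3.134, 0.203, -0.003]
ft_force: [-0.4, 1.0, -0.6]
width: 11.6
[2.20123010e-01 2.73950415e-01 1.66531974e+00 3.57448679e-05
 1.20327442e+00 1.92014643e+00] [[0.992, -0.129, -0.001], [-0.129, -0.992, -0.0], [-0.001, 0.0, -1.0]]
shift [4.080e+01 5.075e+02 1.000e-01]
```

View pics/p3.png

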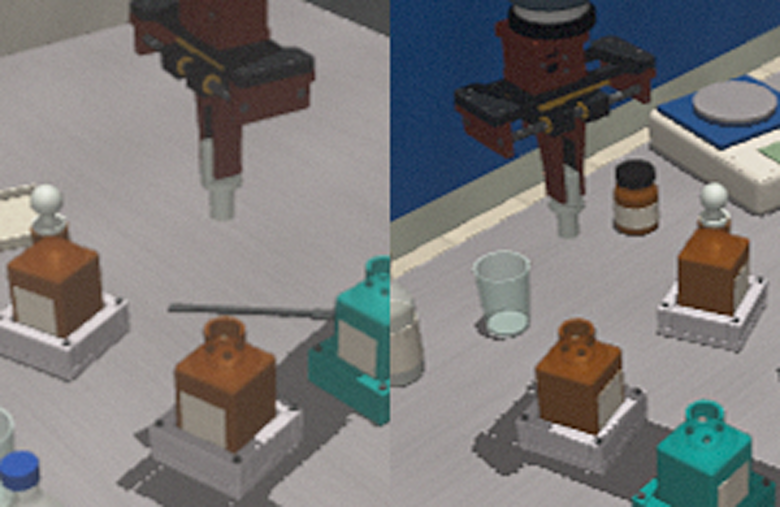

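The stopper is out and held, and the bottle is seated. Carry it to the tray, moving along tool y.

```bash
python3 -m jog '{"delta_rot": [[0,0,0],[0,0,0],[0,0,0],[0,0,0],[0,0,0]], "translation": [[1,10,0],[3,35,0],[6,70,0],[9,110,0],[12,150,0]], "hand": [-1,-1,-1,-1,-1]}';  python3 -m jog '{"delta_rot": [[0,0,0],[0,0,0],[0,0,0],[0,0,0],[0,0,0]], "translation": [[3,40,0],[6,80,0],[9,120,0],[12,160,0],[15,200,0]], "hand": [-1,-1,-1,-1,-1]}';  python3 -m jog '{"delta_rot": [[0,0,0],[0,0,0],[0,0,0],[0,0,0],[0,0,0]], "translation": [[4,40,0],[8,80,0],[11,120,0],[13,145,0],[14,157,0]], "hand": [-1,-1,-1,-1,-1]}';python3 -m jog '{"delta_rot": [[0,0,0],[0,0,0],[0,0,0],[0,0,0],[0,0,0]], "translation": [[0,0,30],[0,0,80],[0,0,130],[0,0,170],[0,0,185]], "hand": [-1,-1,-1,-1,-1]}'
python3 - <<'E'
from workcell import optics,get_obs
import cv2,numpy as np
s=optics.get_image("scene")[60:200,145:255,::-1];d=optics.get_image("side")[40:180,340:450,::-1]
cv2.imwrite("pics/p4.png",cv2.resize(np.hstack([s,d]),None,fx=3.5,fy=3.5,interpolation=cv2.INTER_CUBIC))
o=get_obs();print(o["ee_pos"],o["ft_force"])
E
```

```text
t: 10.6
ee_pos: [552.2, -14.5, 297.6]
orientation: [3.135, -0.202, -0.002]
ft_force: [0.6, 0.5, -0.1]
width: 12.0
t: 11.1
ee_pos: [541.0, -215.1, 297.6]
orientation: [-3.135, 0.203, 0.002]
ft_force: [1.2, 0.6, -0.8]
width: 12.1
t: 11.6
ee_pos: [534.5, -373.0, 297.2]
orientation: [-3.134, 0.206, 0.003]
ft_force: [-0.0, 0.2, -0.9]
width: 11.8
t: 12.1
ee_pos: [533.0, -368.1, 108.7]
orientation: [-3.131, 0.202, 0.011]
ft_force: [-0.3, -0.4, -0.5]
width: 11.5
[ 534.39666361 -369.19165532  111.16522167] [-0.09741307 -1.09798385 -0.58477818]
```

View pics/p4.png

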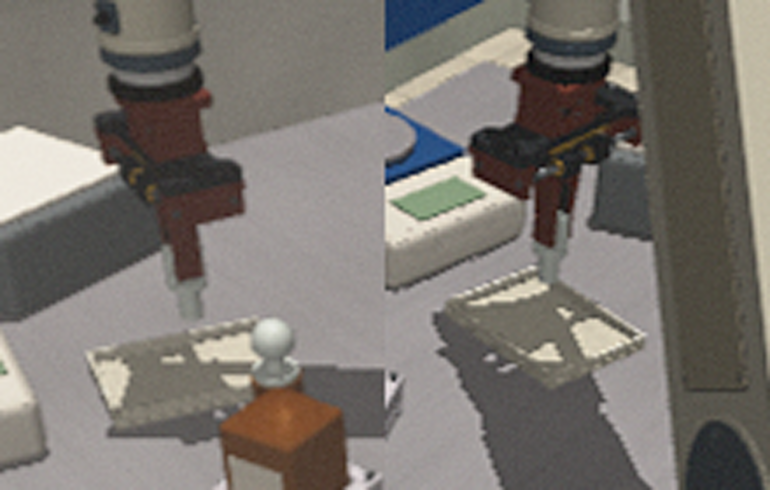

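The stopper hangs above the tray interior. Lower to near the floor, then feel for contact.

```bash
python3 -m jog '{"delta_rot": [[0,0,0],[0,0,0],[0,0,0],[0,0,0],[0,0,0]], "translation": [[0,0,20],[0,0,40],[0,0,52],[0,0,58],[0,0,58]], "hand": [-1,-1,-1,-1,-1]}'; python3 -m jog '{"delta_rot": [[0,0,0],[0,0,0],[0,0,0],[0,0,0],[0,0,0]], "translation": [[0,0,0],[0,0,0.7],[0,0,1.4],[0,0,2],[0,0,2]], "hand": [-1,-1,-1,-1,-1]}'; python3 -m jog '{"delta_rot": [[0,0,0],[0,0,0],[0,0,0],[0,0,0]], "translation": [[0,0,0.5],[0,0,1],[0,0,1.5],[0,0,1.5]], "hand": [-1,-1,-1,-1]}'
```

```text
t: 12.7
ee_pos: [536.1, -370.6, 56.0]
orientation: [3.135, -0.203, 0.001]
ft_force: [0.6, 0.2, -0.6]
width: 11.9
t: 13.2
ee_pos: [535.7, -370.5, 53.5]
orientation: [3.135, -0.203, 0.0]
ft_force: [0.1, -0.3, -1.4]
width: 12.1
t: 13.6
ee_pos: [535.7, -370.4, 51.8]
orientation: [-3.135, 0.203, 0.0]
ft_force: [-0.4, -0.6, -1.1]
width: 11.6
```

```bash
python3 -m jog '{"delta_rot": [[0,0,0],[0,0,0],[0,0,0],[0,0,0],[0,0,0]], "translation": [[0,0,0.7],[0,0,1.4],[0,0,2],[0,0,2.5],[0,0,2.5]], "hand": [-1,-1,-1,-1,-1]}'; python3 -m jog '{"delta_rot": [[0,0,0],[0,0,0],[0,0,0],[0,0,0]], "translation": [[0,0,0.5],[0,0,1],[0,0,1.5],[0,0,1.5]], "hand": [-1,-1,-1,-1]}'
```

```text
t: 14.1
ee_pos: [535.7, -370.4, 49.4]
orientation: [-3.135, 0.203, 0.0]
ft_force: [0.1, -0.9, -1.1]
width: 11.9
t: 14.5
ee_pos: [535.7, -370.4, 47.9]
orientation: [-3.135, 0.203, 0.0]
ft_force: [1.0, 0.1, -0.8]
width: 12.0
```

```bash
python3 -m jog '{"delta_rot": [[0,0,0],[0,0,0],[0,0,0]], "translation": [[0,0,0.5],[0,0,1],[0,0,1]], "hand": [-1,-1,-1]}'; python3 -m jog '{"delta_rot": [[0,0,0],[0,0,0],[0,0,0]], "translation": [[0,0,0.5],[0,0,1],[0,0,1]], "hand": [-1,-1,-1]}'
```

```text
t: 14.8
ee_pos: [535.7, -370.4, 46.9]
orientation: [-3.135, 0.203, 0.0]
ft_force: [-0.1, -0.3, 0.4]
width: 11.6
t: 15.1
ee_pos: [535.7, -370.5, 45.9]
orientation: [3.135, -0.203, -0.0]
ft_force: [0.8, -0.6, -0.4]
width: 11.7
```

```bash
python3 -m jog '{"delta_rot": [[0,0,0],[0,0,0],[0,0,0]], "translation": [[0,0,0.5],[0,0,1],[0,0,1]], "hand": [-1,-1,-1]}'; python3 -m jog '{"delta_rot": [[0,0,0],[0,0,0],[0,0,0]], "translation": [[0,0,0.3],[0,0,0.7],[0,0,0.7]], "hand": [-1,-1,-1]}'
```

```text
t: 15.4
ee_pos: [535.8, -370.5, 45.9]
orientation: [3.135, -0.203, 0.0]
ft_force: [-2.2, 1.8, 7.0]
width: 12.1
t: 15.7
ee_pos: [535.9, -370.6, 45.9]
orientation: [3.135, -0.203, 0.0]
ft_force: [-2.8, 1.4, 12.0]
width: 11.8
```

Contact at TCP z 45.9, as predicted. Ease the pressure off, open slowly, then retreat upward.

```bash
python3 -m jog '{"delta_rot": [[0,0,0],[0,0,0],[0,0,0],[0,0,0],[0,0,0]], "translation": [[0,0,-0.7],[0,0,-1.4],[0,0,-1.4],[0,0,-1.4],[0,0,-1.4]], "hand": [-1,-1,-1,-0.65,-0.6]}'; python3 -m jog '{"delta_rot": [[0,0,0],[0,0,0],[0,0,0],[0,0,0],[0,0,0]], "translation": [[0,0,0],[0,0,0],[0,0,0],[0,0,0],[0,0,0]], "hand": [-0.4,-0.2,0,0,0]}';python3 -m jog '{"delta_rot": [[0,0,0],[0,0,0],[0,0,0],[0,0,0],[0,0,0]], "translation": [[0,0,-5],[0,0,-20],[0,0,-45],[0,0,-80],[0,0,-110]], "hand": [0,0,0,0,0]}';python3 -m jog '{"delta_rot": [[0,0,0],[0,0,0],[0,0,0],[0,0,0],[0,0,0]], "translation": [[0,0,-30],[0,0,-60],[0,0,-80],[0,0,-80],[0,0,-80]], "hand": [0,0,0,0,0]}'
python3 - <<'E'
from workcell import optics
import cv2,numpy as np
s=optics.get_image("scene")[110:270,160:320,::-1];d=optics.get_image("side")[70:230,260:420,::-1]
cv2.imwrite("pics/p5.png",cv2.resize(np.hstack([s,d]),None,fx=2.5,fy=2.5,interpolation=cv2.INTER_CUBIC))
E
```

```text
t: 16.2
ee_pos: [535.7, -370.5, 45.5]
orientation: [-3.135, 0.203, 0.0]
ft_force: [-0.3, -0.5, -0.2]
width: 17.4
t: 16.7
ee_pos: [535.7, -370.5, 45.7]
orientation: [-3.135, 0.203, 0.0]
ft_force: [-0.1, -0.1, -0.1]
width: 43.6
t: 17.2
ee_pos: [536.0, -370.7, 158.4]
orientation: [3.134, -0.203, 0.002]
ft_force: [0.9, -0.0, 0.0]
width: 44.1
t: 17.7
ee_pos: [535.7, -370.4, 236.3]
orientation: [3.134, -0.203, 0.001]
ft_force: [-0.2, 0.4, -0.4]
width: 43.8
```

View pics/p5.png

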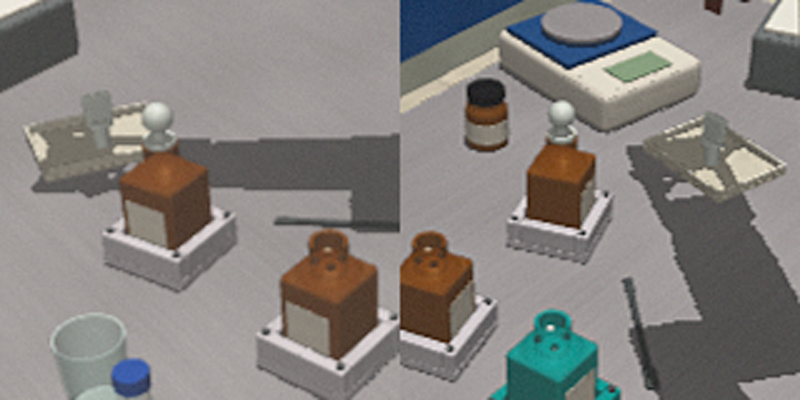

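The stopper stands upright in the middle of the tray (crop (97,120) and (713,140)). The bottle is down and open, and the gripper is clear.

```bash
python3 -c "
from workcell import ctrl
print(ctrl.close_job())"
```

```text
the job is handed in; nothing more can be done
None
```

The stopper is out of the amber bottle and standing upright near the middle of the white tray. I handed the job in at about 18 s of the 58 s allowed.

- **Twisting it free:** I gripped the flat tab and twisted it about 25° to each side of its starting angle, with a slight upward pull. After about 10 mm of rise the pull dropped to zero and I lifted it straight out.
- **Bottle:** Pictures taken during the twisting, after the lift and at the end showed it seated in its holder. The pull I read at the end of each move peaked at about 8 N, roughly the weight of bottle and stopper together. A brief sub-millimetre lift early on, before the first picture, can't be fully ruled out.
- **Setting down:** I lowered it until it touched the tray floor at the expected height, pressing with 12 N at most. I eased off, opened the gripper and backed up about 190 mm.
- **Last checks:** The final picture showed the stopper upright in the tray and the gripper clear of it, and the force reading was about zero. None of the checks failed.

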